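# Find the blank cassette that fits the reader slot

## Robot

A 6-joint arm with a two-finger parallel gripper is mounted at the origin on the work surface. World frame = base frame: x ahead of the robot, y to its left, z up, the work surface at z = 0. Lengths are in mm, angles in rad, forces in N, time in s.
With the tool pointing down it reaches from about 350 to 875 mm from the base axis. Payload 4.2 kg.
Tool frame: the origin (TCP) lies between the finger pads; the fingertips stand 14 mm ahead of it and the grasp point (between the pads) lies 5 mm behind it; z points along the fingers, y is the line along which they close (so a half turn about z gives the same grasp; the last joint's range is limited). The gripper opens to 85 mm and grips with 20 to 120 N. Pads are 22 mm wide; open, the fingers measure 114 mm over their backs; the gripper's body (76 mm by 85 mm) begins 54 mm behind the grasp point. The pads swing forward as they close: fully open they stand 13 mm farther back than shut.
Start: joints at [1.465, 0.385, 0.008, 0, -1.194, -0.259], TCP at [222.944, 583.863, 245.312] pointing down, gripper open.
Joint ranges: [-3.14, 3.14], [-1.21, 2.06], [-1.07, 1.41], [-3.16, 2.05], [-2.99, -0.16], [-3.1, 3.1]. Speed limits (rad/s): [2.79, 2.79, 3.14, 3.14, 3.14, 3.14].

## Interface

Orientations are given as a unit quaternion [x, y, z, w].
In Python, from bench import * gives the robot as it stands.
- The arm moves only by the tool carry_out, never from a script. Its argument "motion" is a list of rows, each a list of 7 numbers: the turn, a rotation vector about the tool's x, y, z in rad, then the shift along the tool's x, y, z in mm, then the opening, from -1 (shut) to 1 (fully open), so that 0 is half open. A call has 1 to 5 rows; each row is the pose to reach, as a shift and turn from the pose commanded when the call began, along the tool's axes at that moment; what a row does not reach only later rows make up. A row lasts 1/8 s, in which the tool goes at most 62.5 mm and 10.7 degrees, less where a joint would pass 70% of its speed; a pose out of reach is approached as far as the arm can. A call with a gripper value outside its range is refused whole. The fingers move at their own pace and stop on an object; the grip force is fixed at half the most. Time passes only in rows, so rows that repeat a pose let the fingers close. It gives the time, the measured TCP pose, the force, the opening and the grip force at its end, in the units of the state.
- read_state(): the state, without advancing time (a new reading comes with each control period).
- get_image(name): name is "scene" or "top" or "wrist"; returns a dict with "color" (420x560x3 uint8, blue, green, red), "mtx" (3x3 intrinsics, pixels), "k1" (the pictures are not rectified: a ray, as slopes to the right and down, at radius r is drawn at 1 + k1 r^2 times it, then the intrinsics apply), "position" and "orientation" of the camera in the world. Camera axes: x right, y down, z forward; pixel columns grow to the right and rows downward; lengths in mm; the calibration is good to about 2 mm. A picture is of the moment at which its call begins. There is no depth.
- job_done(): hands the job in; it is judged then, once.
The state is a dict: "clock": time; "joints": joint angles; "joint_vel": joint speeds; "joint_efforts": joint torques, N m; "position": TCP position; "ee_rot": TCP orientation; "contact_force": force on the tool from outside, world axes, zero at the start; "wrist_torque": the same for the moment, N m; "gripper_width": finger opening in mm; "grasp_force": force on a finger pad.
Only numpy, scipy, OpenCV 4.12 (cv2) and the standard library are available. Lean on these libraries where they do the work, as an engineer would, in place of code of your own. Each camera call takes 0.05 s, during which the arm holds its last target. There are 200 camera calls.

## Task

Someone has swapped the spring-loaded insert in the test-cassette reader's slot, and nobody knows which of the three blank cassettes now fits. Try them in the slot, gently, until you find the one that slides in snugly and comes to rest with its shoulders flush with the reader's top; leave it there and leave the other two standing upright on the counter. Never force the insert down (a light push is enough to feel it), do not tip a blank over, and leave the mug, the jar and the bottle alone.

Things in the scene. Friction and masses are not known exactly. Their poses are not given: they have to be found in the camera images.
- reader: white cassette reader fixed to the steel counter, 130 mm (own x) x 240 mm (own y, -50 to +190 mm) x 60 mm high, with a grey display block up to 83 mm high at y = +90 to +185 mm. Origin on the counter straight under the middle of its one slot, z up. The slot takes a blank standing upright, its 50 mm side along the reader's x, its thickness along y, either way round.
- slot_mouth (a point): middle of the slot at the reader's top, 60 mm above the counter. The slot's grey insert is 62 mm long inside (x); its gap (y) fits exactly one blank with 1.6 mm to spare in all; which one is unknown. From 7 mm to 1 mm below the top the gap widens upward as a lead-in, by 3 mm on each side. A blank too thick jams there, within 7 mm of the top.
- slot_seat (a point): middle of the slot, 24 mm above the counter, where two ledges along its sides carry the right blank's underside (shoulders then flush with the top). They are 2 mm closer than the right blank is thick: a blank too thin has 6 mm play or more and drops between them, 12 mm too deep; off-centre it may catch on one ledge, but still moves sideways by more than 4.5 mm in all.
- blank_thin: green plastic blank cassette (the thin one), standing upright: a body 50 mm (own x) x 12 mm (own y, its thickness) x 36 mm high, with flat-topped shoulders at 36 mm, and on it a centred grip tab 34 mm (x) x 10 mm (y) x 40 mm high, so 76 mm in all; 90 g or so. Origin at the centre of its underside, z up. Pinch the tab across its 10 mm. Same either way round.
- blank_middle: blue plastic blank cassette (the middle one), standing upright: a body 50 mm (own x) x 17 mm (own y, its thickness) x 36 mm high, with flat-topped shoulders at 36 mm, and on it a centred grip tab 34 mm (x) x 10 mm (y) x 40 mm high, so 76 mm in all; 90 g or so. Origin at the centre of its underside, z up. Pinch the tab across its 10 mm. Same either way round.
- blank_thick: yellow plastic blank cassette (the thick one), standing upright: a body 50 mm (own x) x 22 mm (own y, its thickness) x 36 mm high, with flat-topped shoulders at 36 mm, and on it a centred grip tab 34 mm (x) x 10 mm (y) x 40 mm high, so 76 mm in all; 90 g or so. Origin at the centre of its underside, z up. Pinch the tab across its 10 mm. Same either way round.
- insert_a (a joint): how far (m) spring-loaded grey insert no. 1 of three is pressed down: 0 at rest, stop at 0.009. It stays at 0 up to about 3 N, then gives 2.5 N per mm. The three inserts sit inside the reader, one of them (nobody knows which) in its slot, the others under the closed housing.
- insert_b (a joint): how far (m) spring-loaded grey insert no. 2 of three is pressed down: 0 at rest, stop at 0.009. It stays at 0 up to about 3 N, then gives 2.5 N per mm. The three inserts sit inside the reader, one of them (nobody knows which) in its slot, the others under the closed housing.
- insert_c (a joint): how far (m) spring-loaded grey insert no. 3 of three is pressed down: 0 at rest, stop at 0.009. It stays at 0 up to about 3 N, then gives 2.5 N per mm. The three inserts sit inside the reader, one of them (nobody knows which) in its slot, the others under the closed housing.
- mug: bystander: white mug, 80 mm wide, 85 mm high, origin under its centre
- pill_jar: bystander: white jar with blue lid, 54 mm wide, 75 mm high, origin under its centre
- gel_bottle: bystander: clear bottle with blue cap, 60 mm wide, 150 mm high, origin under its centre
There are look-alikes about, which are no part of the job. Of the things that look like the blank_thick, the middle-sized one is meant. Several things look just like the blank_middle: the one meant starts farthest from the robot's base.

How it is judged (in metres and radians):
At the end, for the whole second after the job is handed in: The one fitting blank rests on the slot's ledges: underside 24 mm above the counter within 3 mm (shoulders flush with the top), centred within 8 mm along the slot and 1.7 mm across it, upright within 0.06 rad, at rest. The other two stand on the counter, upright within 0.1 rad, at rest (((z of blank_thin in the frame of reader between 0.021 and 0.027 m and x of blank_thin in the frame of reader between -0.008 and 0.008 m and y of blank_thin in the frame of reader between -0.0017 and 0.0017 m and angle between blank_thin's own z axis and vertical below 0.06 rad and linear speed of each of blank_thin, blank_middle, blank_thick below 0.01 m/s and height (world z) of each of blank_middle, blank_thick below 0.004 m and angle between each of blank_middle, blank_thick's own z axis and vertical below 0.1 rad) or (z of blank_middle in the frame of reader between 0.021 and 0.027 m and x of blank_middle in the frame of reader between -0.008 and 0.008 m and y of blank_middle in the frame of reader between -0.0017 and 0.0017 m and angle between blank_middle's own z axis and vertical below 0.06 rad and linear speed of each of blank_middle, blank_thin, blank_thick below 0.01 m/s and height (world z) of each of blank_thin, blank_thick below 0.004 m and angle between each of blank_thin, blank_thick's own z axis and vertical below 0.1 rad) or (z of blank_thick in the frame of reader between 0.021 and 0.027 m and x of blank_thick in the frame of reader between -0.008 and 0.008 m and y of blank_thick in the frame of reader between -0.0017 and 0.0017 m and angle between blank_thick's own z axis and vertical below 0.06 rad and linear speed of each of blank_thick, blank_thin, blank_middle below 0.01 m/s and height (world z) of each of blank_thin, blank_middle below 0.004 m and angle between each of blank_thin, blank_middle's own z axis and vertical below 0.1 rad))); the robot touches nothing.
It fails at once if the spring-loaded insert is forced down by more than 6 mm (about 18 N) (value of joint any of insert_a, insert_b, insert_c above 0.006 m).
It fails at once if a blank is tipped over (angle between any of blank_thin, blank_middle, blank_thick's own z axis and vertical above 0.6 rad).
It fails at once if the mug, jar or bottle is pushed more than 20 mm or tipped (distance of any of mug, pill_jar, gel_bottle from where it was at the start of the episode above 0.02 m or angle between any of mug, pill_jar, gel_bottle's own z axis and vertical above 0.3 rad).
It also fails if it takes over 72 s, if anything falls off the work surface, if the arm or the gripper's body presses on something with over 40 N, if the wrist force passes 120 N, or if a joint passes its speed limit or range.

## Working session

There is one attempt and no reset: what is moved stays moved. The work goes in short steps, Python scripts to look and compute and a tool call to move; the robot and the scene stay as the last step left them, time stands still between calls to the robot, and variables do not carry over. Pictures are saved under pics/ and viewed, at most 10 in all, crops included, and the job is handed in when it is done.

Besides the shell and the picture viewer there is one more tool, called after ">>>" in YAML: its name, and indented under it one key for each argument. carry_out: Moves the arm, as the interface text tells. Its arguments: {"type":"object","properties":{"motion":{"type":"array"}},"required":["motion"]}

```bash
mkdir -p pics; ls; python3 - <<'E'
from bench import *
import cv2,numpy as np
s=read_state();print({k:np.round(v,3).tolist() for k,v in s.items()})
for n in("scene","top","wrist"):
    g=get_image(n);cv2.imwrite(f"pics/{n}0.png",g["color"]);print(n,np.round(g["mtx"],1).tolist(),g["k1"],np.round(g["position"],1),np.round(g["orientation"],4))
a=[cv2.imread(f"pics/{n}0.png") for n in("scene","top")]
E
```

```text
pics
{'clock': 0.0, 'joints': [1.465, 0.386, 0.007, -0.001, -1.194, -0.259], 'joint_vel': [-0.001, 0.001, 0.001, -0.002, -0.0, 0.001], 'joint_efforts': [-0.0, -39.23, 18.84, 4.186, -0.005, 0.0], 'position': [222.755, 583.347, 244.215], 'ee_rot': [0.983, -0.181, -0.0, 0.001], 'contact_force': [-0.855, 0.354, -0.499], 'wrist_torque': [-0.001, 0.003, 0.022], 'grasp_force': 0.0, 'gripper_width': 85.279}
scene [[407.3, 0.0, 282.7], [0.0, 407.3, 205.9], [0.0, 0.0, 1.0]] -0.03584931998518767 [1056.6  409.9  809.2] [ 0.4151  0.8398 -0.3172 -0.1477]
top [[459.8, 0.0, 277.2], [0.0, 459.8, 212.6], [0.0, 0.0, 1.0]] 0.03945234563343575 [ 472.4   45.6 1036.7] [-0.7024  0.7098 -0.0483  0.0215]
wrist [[347.2, 0.0, 285.7], [0.0, 347.2, 213.3], [0.0, 0.0, 1.0]] 0.03001847133408614 [290.6 557.4 372.5] [-0.5611  0.8151  0.1181 -0.0831]
```

View pics/top0.png

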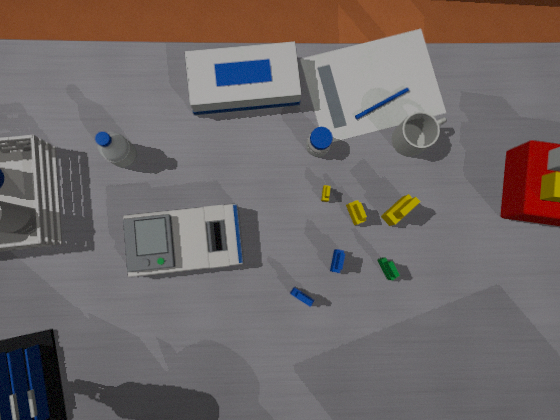

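View pics/scene0.png

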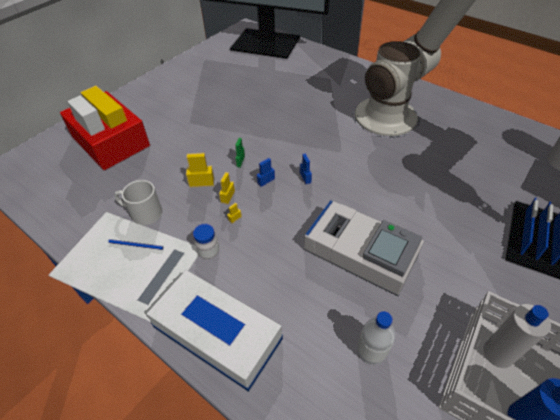

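The top view shows:
- **Yellow look-alikes:** (327,193) small, (357,212) middle and (401,210) large.
- **Blue look-alikes:** (338,260) and (302,296). The blue items in the rack at left are not blanks.
- **Green:** (389,268) only.
- **Reader slot:** (216,236).

By the description I choose yellow (357,212), blue (338,260), which is farther from the base, and green (389,268).

```bash
cat > h.py <<'E'
import numpy as np, cv2
from scipy.spatial.transform import Rotation as Ro
def rays(g,uv):
    uv=np.asarray(uv,float).reshape(-1,1,2)
    d=np.array([g["k1"],0,0,0,0.])
    n=cv2.undistortPoints(uv,np.asarray(g["mtx"],float),d).reshape(-1,2)
    return Ro.from_quat(g["orientation"]).apply(np.c_[n,np.ones(len(n))])
def cast(g,uv,z):
    r=rays(g,uv);p=np.asarray(g["position"]);return p+r*((z-p[2])/r[:,2])[:,None]
def mask(img,col,vmin=60):
    h=cv2.cvtColor(img,cv2.COLOR_BGR2HSV)
    lo,hi={"y":((22,120,vmin),(35,255,255)),"b":((105,140,vmin),(125,255,255)),"g":((50,100,vmin),(85,255,255))}[col]
    return cv2.inRange(h,lo,hi)
def blobs(img,col,amin=30,vmin=60):
    m=mask(img,col,vmin);cs,_=cv2.findContours(m,cv2.RETR_EXTERNAL,cv2.CHAIN_APPROX_NONE)
    return [c for c in cs if cv2.contourArea(c)>amin]
E
python3 - <<'E'
from bench import *
from h import *
for n in("top","scene"):
    g=get_image(n);im=g["color"]
    for c in "ybg":
        for b in blobs(im,c,20,40):
            M=cv2.moments(b);u=[M["m10"]/M["m00"],M["m01"]/M["m00"]]
            P=cast(g,[u],38)[0]
            if 250<P[0]<800 and -350<P[1]<350:print(n,c,np.round(u),M["m00"],P[:2].round(),"dist",np.hypot(*P[:2]).round(),"rect",np.round(cv2.minAreaRect(b)[1]))
    if n=="top":cv2.imwrite("pics/c1.png",cv2.resize(im[170:310,120:425],None,fx=2.6,fy=2.6,interpolation=cv2.INTER_CUBIC))
E
```

```text
top y [356. 212.] 310.0 [ 571. -167.] dist 595.0 rect [23. 16.]
top y [400. 209.] 548.5 [ 576. -263.] dist 633.0 rect [16. 39.]
top y [326. 193.] 106.0 [ 614. -100.] dist 622.0 rect [ 8. 16.]
top b [302. 297.] 161.0 [390. -43.] dist 392.0 rect [24.  8.]
top b [337. 261.] 224.5 [ 465. -122.] dist 481.0 rect [12. 23.]
top b [237. 234.] 126.0 [526.  94.] dist 535.0 rect [57.  3.]
top b [321. 138.] 360.5 [738. -92.] dist 743.0 rect [22. 21.]
top g [389. 269.] 252.0 [ 447. -233.] dist 504.0 rect [25. 13.]
top g [160. 261.] 29.0 [470. 258.] dist 536.0 rect [6. 6.]
scene y [234. 213.] 164.0 [626. -92.] dist 633.0 rect [15. 16.]
scene y [226. 189.] 294.0 [ 577. -163.] dist 600.0 rect [15. 30.]
scene y [199. 171.] 696.0 [ 572. -270.] dist 632.0 rect [33. 27.]
scene b [384. 320.] 184.0 [652. 340.] dist 735.0 rect [16. 15.]
scene b [203. 233.] 285.0 [ 716. -107.] dist 724.0 rect [18. 20.]
scene b [318. 219.] 42.5 [515.  84.] dist 522.0 rect [ 2. 39.]
scene b [265. 173.] 284.5 [ 468. -120.] dist 483.0 rect [25. 17.]
scene b [305. 170.] 181.0 [394. -39.] dist 396.0 rect [29. 10.]
scene g [239. 153.] 146.0 [ 450. -230.] dist 506.0 rect [28.  7.]
```

View pics/c1.png

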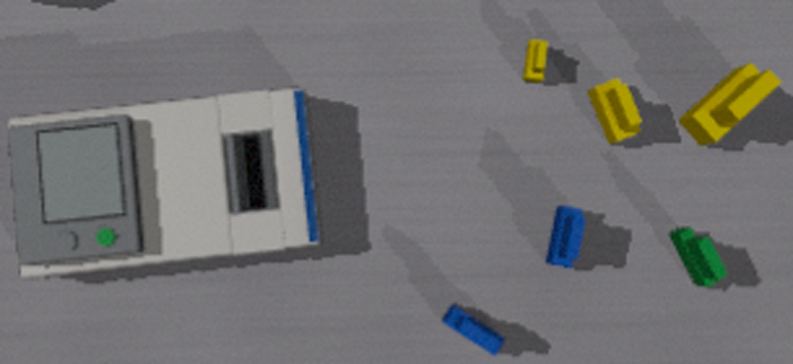

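The crop confirms the middle-sized yellow at (357,212), the blue with its tab at (338,260), the green at (389,268), and the slot beside the reader's blue stripe. Next I compute coarse poses and the first move.

```bash
python3 - <<'E'
from bench import *
from h import *
g=get_image("top")
f=lambda x,y:(120+x/2.6,170+y/2.6)
P=cast(g,[f(250,172),f(9,119),f(297,90),f(317,242)],60)
print("slot",P[0].round(),"angles",np.degrees(np.arctan2(*(P[1]-P[2])[1::-1])),np.degrees(np.arctan2(*(P[2]-P[3])[1::-1])))
for n,a,b in(("blue",(575,208),(556,265)),("green",(680,230),(708,286)),("yel",(604,85),(627,140))):
    Q=cast(g,[f(*a),f(*b)],50);d=Q[0]-Q[1];print(n,Q.mean(0).round(),np.degrees(np.arctan2(d[1],d[0])),np.hypot(*d[:2]))
E
```

```text
slot [520. 138.  60.] angles 95.3703875485026 7.250893401489901
blue [ 465. -120.   50.] -20.04746854671298 49.509015910574696
green [ 446. -226.   50.] 24.98032738631435 50.803286991742844
yel [ 567. -165.   50.] 21.167701433899335 49.61445294245095
```

>>> carry_out:
  motion:
    - [0,0,-0.1,50,46,0,1]
    - [0,0,-0.2,90,84,0,1]
    - [0,0,-0.235,130,120,0,1]
    - [0,0,-0.235,186,172,0,1]
    - [0,0,-0.235,186,172,0,1]

```text
clock: 0.92
position: [336.0, 353.9, 245.7]
ee_rot: [0.998, -0.066, -0.0, -0.0]
contact_force: [-0.3, 0.5, -0.6]
gripper_width: 85.7
grasp_force: 0.0
```

>>> carry_out:
  motion:
    - [0,0,-0.1,38,54,0,1]
    - [0,0,-0.2,72,106,10,1]
    - [0,0,-0.235,110,160,25,1]
    - [0,0,-0.235,141,211,45,1]
    - [0,0,-0.235,141,211,45,1]

```text
clock: 1.55
position: [448.0, 126.7, 199.0]
ee_rot: [0.999, 0.05, -0.001, 0.001]
contact_force: [-0.4, 0.5, 0.5]
gripper_width: 85.5
grasp_force: 0.0
```

```bash
cat >> h.py <<'E'
def where():
    from bench import read_state
    s=read_state();R=Ro.from_quat(s["ee_rot"]).as_matrix()
    print("t",round(s["clock"],2),"tcp",np.round(s["position"],1),"xang",round(float(np.degrees(np.arctan2(R[1,0],R[0,0]))),2),"tilt",round(float(np.degrees(np.arccos(-R[2,2]))),2),"F",np.round(s["contact_force"],1),"w",round(s["gripper_width"],1),"g",round(s["grasp_force"],1))
    return s,R
E
python3 - <<'E'
from bench import *
from h import *
where()
g=get_image("wrist");print(np.round(g["position"],1),g["orientation"]);cv2.imwrite("pics/w1.png",g["color"])
E
```

```text
t 1.55 tcp [448.  126.7 199. ] xang 5.76 tilt 0.17 F [-0.4  0.5  0.5] w 85.5 g 0.0
[520.5 133.9 327. ] [ 0.73383531 -0.66345419 -0.09710794  0.10901527]
```

View pics/w1.png

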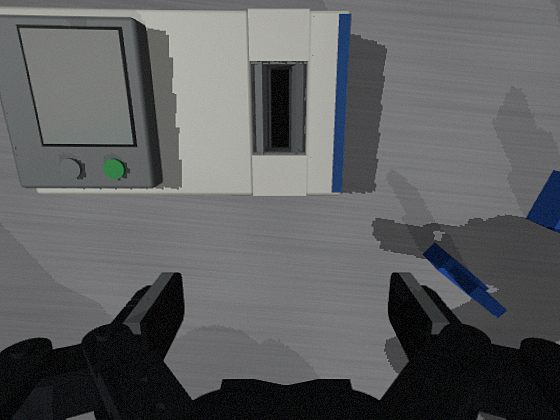

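The slot is at about (278,108): its opening spans x = 250 to 307 and the dark core runs from about 271 to 291. I'll take a profile across it.

```bash
python3 - <<'E'
from h import *
im=cv2.cvtColor(cv2.imread("pics/w1.png"),cv2.COLOR_BGR2GRAY)
for r in((85,95),(105,115),(130,140)):
    print(r,im[r[0]:r[1],244:314].mean(0).astype(int).tolist())
print("col",im[45:170,275:285].mean(1).astype(int).tolist())
E
```

```text
(85, 95) [171, 170, 172, 171, 147, 128, 107, 74, 47, 48, 42, 99, 102, 100, 100, 101, 102, 108, 58, 45, 46, 48, 44, 33, 39, 53, 49, 15, 5, 9, 7, 8, 11, 11, 8, 9, 9, 8, 12, 10, 4, 10, 11, 7, 14, 50, 49, 60, 73, 73, 74, 74, 78, 79, 80, 78, 79, 80, 85, 56, 43, 65, 93, 139, 158, 164, 170, 171, 171, 170]
(105, 115) [170, 171, 171, 174, 160, 138, 119, 93, 61, 58, 46, 72, 101, 101, 100, 101, 100, 104, 81, 49, 45, 47, 49, 35, 32, 50, 51, 18, 8, 8, 10, 5, 10, 8, 9, 9, 12, 10, 11, 9, 8, 7, 6, 10, 15, 48, 48, 60, 73, 76, 73, 74, 79, 80, 78, 80, 79, 79, 76, 54, 45, 42, 107, 153, 162, 167, 171, 171, 171, 170]
(130, 140) [171, 170, 170, 170, 174, 153, 134, 115, 83, 60, 52, 41, 94, 101, 101, 99, 99, 101, 104, 58, 43, 50, 50, 41, 27, 50, 51, 26, 8, 6, 10, 10, 4, 10, 10, 9, 13, 7, 10, 8, 8, 9, 8, 11, 11, 47, 43, 65, 76, 74, 74, 76, 79, 80, 79, 80, 79, 84, 66, 47, 54, 77, 132, 158, 163, 168, 171, 169, 170, 169]
col [170, 170, 170, 169, 170, 170, 170, 171, 170, 170, 169, 170, 170, 171, 176, 181, 48, 78, 109, 47, 36, 34, 27, 28, 26, 7, 9, 10, 12, 9, 9, 9, 9, 9, 8, 12, 9, 10, 7, 12, 7, 10, 10, 8, 9, 12, 8, 8, 10, 8, 9, 11, 10, 10, 10, 8, 8, 11, 10, 6, 10, 10, 9, 9, 8, 9, 11, 12, 6, 7, 12, 10, 7, 11, 11, 10, 6, 13, 6, 6, 9, 10, 8, 10, 11, 8, 9, 13, 7, 11, 8, 11, 4, 10, 9, 8, 8, 9, 9, 7, 7, 8, 30, 41, 43, 45, 51, 77, 92, 96, 139, 175, 169, 168, 170, 167, 168, 169, 167, 169, 167, 168, 167, 167, 169]
```

Black gap is 17.2 px at ledge depth, about 15.0 mm. The lead-in top is about 25.6 mm. Both point to the middle (17 mm) insert, so I'll try blue first. Next I get the slot's exact position and angle.

```bash
python3 - <<'E'
from bench import *
from h import *
g=get_image("wrist");im=g["color"];gr=cv2.cvtColor(im,cv2.COLOR_BGR2GRAY).astype(int)
c=cast(g,[(279.1,108)],59)[0];l=cast(g,[(279.9,108)],24)[0];print("mouth",c.round(1),"ledge mid",l.round(1))
def fit(pts,z):
    P=cast(g,pts,z)[:,:2].astype(np.float32);v=cv2.fitLine(P,cv2.DIST_HUBER,0,.01,.01).ravel();return np.degrees(np.arctan2(v[1],v[0])),v[2:]
cols=range(170,335)
# near edge of white top
pts=[]
for u in cols:
    if 245<u<315: continue
    col=gr[165:210,u];k=np.argmin(np.diff(col));pts.append((u,165+k+.5))
print("near edge",fit(pts,60))
pts=[]
for u in cols:
    if 245<u<315: continue
    col=gr[2:30,u];k=np.argmax(np.diff(col));pts.append((u,2+k+.5))
print("far edge",fit(pts,60))
for nm,lo,hi in(("blackL",266,276),("blackR",284,294)):
    pts=[]
    for v in range(75,145):
        d=np.diff(gr[v,lo:hi]);k=np.argmax(abs(d));pts.append((lo+k+.5,v))
    print(nm,fit(pts,24))
E
```

```text
mouth [520.5 139.2  59. ] ledge mid [520.6 139.1  24. ]
near edge (np.float32(-84.15226), array([451.87604, 168.52873], dtype=float32))
far edge (np.float32(-84.35949), array([579.83466, 172.60178], dtype=float32))
blackL (np.float32(5.1435966), array([517.07526, 145.79459], dtype=float32))
blackR (np.float32(6.051197), array([520.58154, 131.02339], dtype=float32))
```

>>> carry_out:
  motion:
    - [0,0,0.1,-18,54,8,1]
    - [0,0,0.25,-36,108,15,1]
    - [0,0,0.4,-54,160,22,1]
    - [0,0,0.45,-73,216,29,1]
    - [0,0,0.45,-73,216,29,1]

```text
clock: 2.28
position: [397.2, -94.5, 171.5]
ee_rot: [0.985, -0.173, 0.0, -0.0]
contact_force: [0.7, 0.9, 0.1]
gripper_width: 85.3
grasp_force: 0.0
```

```bash
python3 - <<'E'
from bench import *
from h import *
where()
g=get_image("wrist");cv2.imwrite("pics/w2.png",g["color"])
for b in blobs(g["color"],"b",100,30):
    r=cv2.minAreaRect(b);print(np.round(r[0]),np.round(r[1]),cv2.contourArea(b),cast(g,[r[0]],50)[0].round())
E
```

```text
t 2.27 tcp [397.2 -94.5 171.5] xang -19.97 tilt 0.01 F [0.7 0.9 0.1] w 85.3 g 0.0
[231. 240.] [62. 52.] 2791.5 [389. -47.  50.]
[  5. 205.] [28. 11.] 202.5 [471.  97.  50.]
[291. 109.] [72. 23.] 1545.5 [ 464. -123.   50.]
```

View pics/w2.png

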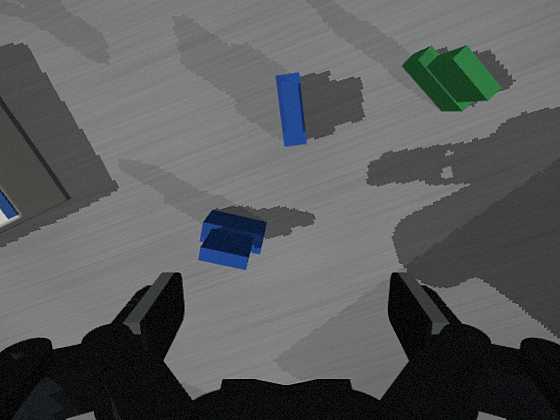

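The chosen blue is at (291,109), the decoy blue at (231,240) and green at (451,78). I'll crop closer on the blue to find its tab.

```bash
python3 - <<'E'
from bench import *
from h import *
g=get_image("wrist");im=g["color"]
cv2.imwrite("pics/w2c.png",cv2.resize(im[60:160,255:330],None,fx=6,fy=6,interpolation=cv2.INTER_CUBIC))
b=[b for b in blobs(im,"b",500,30) if abs(cv2.minAreaRect(b)[0][0]-291)<9][0]
bx=cv2.boxPoints(cv2.minAreaRect(b));print(bx.round(1).tolist())
p=np.asarray(g["position"]);print("nadir world",p[:2].round(1))
for z in(36,76):
    P=cast(g,bx,z);print(z,P[:,:2].round(1).tolist(),P.mean(0).round(1),[np.linalg.norm(P[i]-P[i-1]).round(1) for i in(1,2)])
E
```

```text
[[277.79998779296875, 76.19999694824219], [301.20001220703125, 73.4000015258789], [309.70001220703125, 144.10000610351562], [286.29998779296875, 146.89999389648438]]
nadir world [ 466.3 -118.2]
36 [[489.6, -120.7], [485.7, -136.9], [437.2, -126.9], [441.2, -109.7]] [ 463.4 -123.5   36. ] [np.float64(16.6), np.float64(49.5)]
76 [[486.1, -120.3], [482.8, -134.0], [441.6, -125.5], [445.0, -111.0]] [ 463.9 -122.7   76. ] [np.float64(14.1), np.float64(42.0)]
```

View pics/w2c.png

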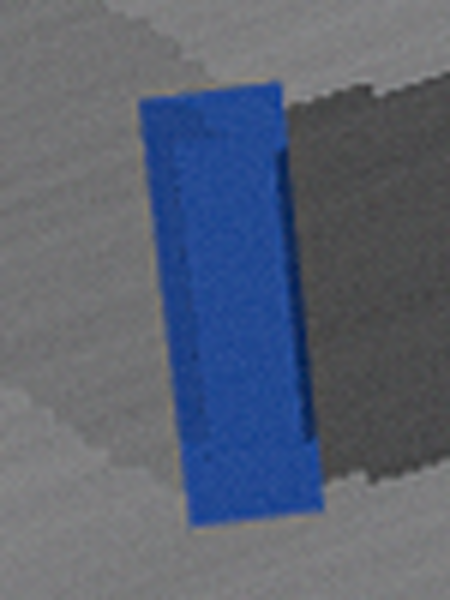

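The blank's footprint measures 16.6 × 49.5 mm at shoulder height, which fits the 17 × 50 mm blank. Its centre is (463.4, −123.5) at −12.2°, so I'll go and grip it.

>>> carry_out:
  motion:
    - [0,0,-0.07,36,2,20,1]
    - [0,0,-0.136,72,5,50,1]
    - [0,0,-0.136,72,5,90,1]
    - [0,0,-0.136,72,5,111,0.2]
    - [0,0,-0.136,72,5,111,-0.2]

```text
clock: 3.0
position: [464.3, -120.2, 59.2]
ee_rot: [0.995, -0.102, -0.001, 0.0]
contact_force: [-0.5, 0.9, 0.5]
gripper_width: 51.5
grasp_force: 0.0
```

>>> carry_out:
  motion:
    - [0,0,0,0,0,0,-0.6]
    - [0,0,0,0,0,0,-1]
    - [0,0,0,0,0,0,-1]
    - [0,0,0,0,0,0,-1]
    - [0,0,0,0,0,0,-1]

```text
clock: 3.62
position: [465.1, -121.8, 61.6]
ee_rot: [0.995, -0.104, 0.002, -0.0]
contact_force: [-0.5, 4.4, 6.6]
gripper_width: 9.1
grasp_force: 60.6
```

```bash
python3 -c "
from h import *
where()"
```

```text
t 3.62 tcp [ 465.1 -121.8   61.6] xang -11.94 tilt 0.18 F [-0.5  4.4  6.6] w 9.1 g 60.6
```

>>> carry_out:
  motion:
    - [0,0,0,0,0,-20,-1]
    - [0,0,0,0,0,-60,-1]
    - [0,0,0,0,0,-90,-1]
    - [0,0,0,0,-20,-90,-1]
    - [0,0,0,0,-60,-90,-1]

```text
clock: 4.25
position: [476.0, -63.8, 150.8]
ee_rot: [0.994, -0.106, 0.0, -0.0]
contact_force: [0.7, 0.4, -1.2]
gripper_width: 9.0
grasp_force: 59.4
```

>>> carry_out:
  motion:
    - [0,0,-0.1,0,-50,0,-1]
    - [0,0,-0.2,0,-100,0,-1]
    - [0,0,-0.31,0,-150,0,-1]
    - [0,0,-0.31,0,-190,0,-1]
    - [0,0,-0.31,0,-206,0,-1]

```text
clock: 4.88
position: [519.2, 139.6, 150.1]
ee_rot: [0.999, 0.051, -0.0, 0.0]
contact_force: [-0.4, -0.1, -1.1]
gripper_width: 8.9
grasp_force: 59.5
```

>>> carry_out:
  motion:
    - [0,0,0,0,0,0,-1]
    - [0,0,0,0,0,0,-1]

```text
clock: 5.12
position: [518.5, 136.8, 150.1]
ee_rot: [0.999, 0.05, -0.001, 0.0]
contact_force: [0.7, -0.3, -1.3]
gripper_width: 8.9
grasp_force: 59.5
```

```bash
python3 - <<'E'
from bench import *
from h import *
where()
g=get_image("wrist");cv2.imwrite("pics/w3.png",g["color"])
print(np.round(g["position"],1))
for b in blobs(g["color"],"b",300,30):
    r=cv2.minAreaRect(b);print(np.round(r[0]),np.round(r[1]),r[2],cv2.boundingRect(b))
E
```

```text
t 5.12 tcp [518.5 136.8 150.1] xang 5.72 tilt 0.07 F [ 0.7 -0.3 -1.3] w 8.9 g 59.5
[590.8 143.9 278.2]
[286. 277.] [152.  36.] 90.0 (268, 201, 37, 153)
[351. 216.] [ 12. 179.] 3.3664605617523193 (341, 127, 22, 179)
```

View pics/w3.png

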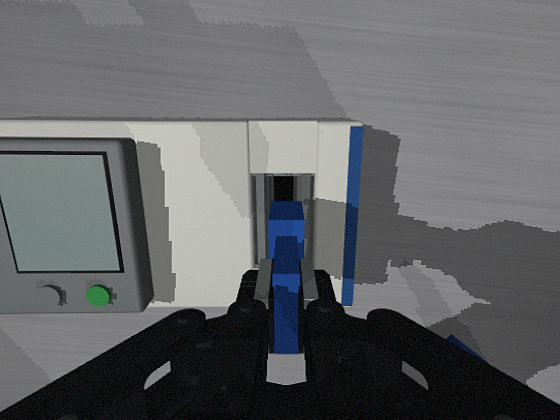

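The held blank is centred on column 286, and the far end of the slot shows at about columns 274–294, row 187. I'll measure the offset between the two.

```bash
python3 - <<'E'
from bench import *
from h import *
g=get_image("wrist");im=cv2.cvtColor(g["color"],cv2.COLOR_BGR2GRAY)
print(im[184:198,248:320].mean(0).astype(int).tolist())
def mid(row,z,lo,hi): return cast(g,[(lo,row),(hi,row)],z)
b=[b for b in blobs(g["color"],"b",300,30) if abs(cv2.minAreaRect(b)[0][0]-286)<6][0][:,0]
for r in(210,215,222,230):
    x=b[b[:,1]==r][:,0];print(r,x.min(),x.max())
_,R=where() ; s=read_state();p=np.asarray(s["position"])
o=mid(191,59,266,302) 
np.set_printoptions(precision=1,suppress=True)
for lab,row,z,lo,hi in(("bodytop",222,124.5,268,304.5),):
    P=cast(g,[(lo,row),(hi,row)],z);print(lab,((P-p)@R))
E
```

```text
[149, 127, 108, 84, 62, 53, 53, 50, 101, 105, 105, 103, 104, 103, 105, 103, 56, 40, 53, 57, 57, 42, 40, 53, 60, 36, 11, 9, 9, 7, 8, 9, 12, 9, 10, 11, 11, 9, 10, 10, 8, 10, 11, 7, 5, 56, 57, 45, 58, 83, 86, 83, 84, 84, 90, 90, 90, 90, 91, 90, 92, 90, 60, 49, 50, 99, 142, 173, 179, 184, 190, 190]
210 270 302
215 269 303
222 268 304
230 268 303
t 5.22 tcp [518.8 136.8 150.3] xang 5.71 tilt 0.03 F [ 0.3 -0.2 -1.9] w 8.8 g 59.5
bodytop [[22.1 -7.9 25.8]
 [22.1  9.1 25.8]]
```

```bash
python3 - <<'E'
from bench import *
from h import *
g=get_image("wrist");s,R=where();p=np.asarray(s["position"])
for z,lo,hi in((59,263.7,301.7),(24,273.4,292.8)):
    P=(cast(g,[(lo,191),(hi,191)],z)-p)@R;print(z,P.round(1).tolist(),P.mean(0).round(2))
P=(cast(g,[(283,176),(283,268)],59)-p)@R;print("ends",P.round(1).tolist())
E
```

```text
t 5.28 tcp [518.9 136.9 150.4] xang 5.71 tilt 0.02 F [-0.4  0.3 -1. ] w 9.1 g 59.5
59 [[21.8, -13.7, 91.4], [21.8, 10.9, 91.4]] [21.8  -1.43 91.37]
24 [[13.7, -8.7, 126.4], [13.7, 5.9, 126.4]] [ 13.73  -1.4  126.38]
ends [[31.6, -1.2, 91.4], [-32.8, -1.3, 91.4]]
```

The gap measures 24.6 mm at the lead-in top and 14.6 mm at the ledges, so it takes the middle blank. I'll shift −2 mm across and lower gently in stages.

>>> carry_out:
  motion:
    - [0,0,0,0,-2,8,-1]
    - [0,0,0,0,-2,18,-1]
    - [0,0,0,0,-2,24,-1]
    - [0,0,0,0,-2,27,-1]
    - [0,0,0,0,-2,29,-1]

```text
clock: 5.9
position: [519.0, 140.1, 121.1]
ee_rot: [0.999, 0.051, -0.0, 0.0]
contact_force: [0.1, 0.7, -0.6]
gripper_width: 9.0
grasp_force: 59.5
```

>>> carry_out:
  motion:
    - [0,0,0,0,0,2,-1]
    - [0,0,0,0,0,4,-1]
    - [0,0,0,0,0,6,-1]
    - [0,0,0,0,0,6,-1]

```text
clock: 6.4
position: [518.9, 140.0, 115.2]
ee_rot: [0.999, 0.051, -0.0, 0.0]
contact_force: [0.4, -0.1, -1.5]
gripper_width: 9.0
grasp_force: 59.4
```

```bash
python3 -c "
from h import *
where()"
```

```text
t 6.4 tcp [518.9 140.  115.2] xang 5.8 tilt 0.01 F [ 0.4 -0.1 -1.5] w 9.0 g 59.4
```

>>> carry_out:
  motion:
    - [0,0,0,0,0,2,-1]
    - [0,0,0,0,0,3,-1]
    - [0,0,0,0,0,4,-1]
    - [0,0,0,0,0,4,-1]

```text
clock: 6.9
position: [518.9, 139.9, 111.1]
ee_rot: [0.999, 0.051, -0.0, 0.0]
contact_force: [0.7, -1.4, -0.8]
gripper_width: 8.9
grasp_force: 59.3
```

```bash
python3 -c "
from h import *
where()"
```

```text
t 6.9 tcp [518.9 139.9 111.1] xang 5.79 tilt 0.02 F [ 0.7 -1.4 -0.8] w 8.9 g 59.3
```

>>> carry_out:
  motion:
    - [0,0,0,0,0.5,2,-1]
    - [0,0,0,0,0.5,4,-1]
    - [0,0,0,0,0.5,6,-1]
    - [0,0,0,0,0.5,8,-1]
    - [0,0,0,0,0.5,8,-1]

```text
clock: 7.52
position: [518.9, 139.5, 103.1]
ee_rot: [0.999, 0.051, -0.0, 0.0]
contact_force: [0.2, 0.3, -0.5]
gripper_width: 8.8
grasp_force: 59.5
```

```bash
python3 -c "
from h import *
where()"
```

```text
t 7.53 tcp [518.9 139.5 103.1] xang 5.8 tilt 0.03 F [ 0.2  0.3 -0.5] w 8.8 g 59.5
```

It slides freely with no side force. I'll go down to just above the seat.

>>> carry_out:
  motion:
    - [0,0,0,0,0,3,-1]
    - [0,0,0,0,0,6,-1]
    - [0,0,0,0,0,9,-1]
    - [0,0,0,0,0,12,-1]
    - [0,0,0,0,0,14,-1]

```text
clock: 8.15
position: [518.9, 139.5, 89.0]
ee_rot: [0.999, 0.051, -0.0, 0.0]
contact_force: [0.1, -0.5, -0.7]
gripper_width: 9.1
grasp_force: 59.5
```

>>> carry_out:
  motion:
    - [0,0,0,0,0,0.6,-1]
    - [0,0,0,0,0,1.2,-1]
    - [0,0,0,0,0,1.8,-1]
    - [0,0,0,0,0,1.8,-1]

```text
clock: 8.65
position: [519.0, 139.6, 87.5]
ee_rot: [0.999, 0.051, 0.0, -0.0]
contact_force: [-0.3, -0.1, -1.5]
gripper_width: 9.1
grasp_force: 59.5
```

```bash
python3 -c "
from h import *
where()"
```

```text
t 8.65 tcp [519.  139.6  87.5] xang 5.8 tilt 0.0 F [-0.3 -0.1 -1.5] w 9.1 g 59.5
```

>>> carry_out:
  motion:
    - [0,0,0,0,0,0.6,-1]
    - [0,0,0,0,0,1.2,-1]
    - [0,0,0,0,0,1.2,-1]

```text
clock: 9.02
position: [519.0, 139.5, 86.2]
ee_rot: [0.999, 0.051, -0.0, 0.0]
contact_force: [-0.2, 0.0, -2.1]
gripper_width: 9.0
grasp_force: 59.5
```

>>> carry_out:
  motion:
    - [0,0,0,0,0,0.5,-1]
    - [0,0,0,0,0,1,-1]
    - [0,0,0,0,0,1,-1]

```text
clock: 9.4
position: [519.0, 139.6, 85.6]
ee_rot: [0.999, 0.051, 0.0, 0.0]
contact_force: [-1.1, -0.6, 2.5]
gripper_width: 9.1
grasp_force: 59.9
```

>>> carry_out:
  motion:
    - [0,0,0,0,0,0.5,-1]
    - [0,0,0,0,0,1,-1]
    - [0,0,0,0,0,1,-1]

```text
clock: 9.78
position: [519.1, 139.5, 84.6]
ee_rot: [0.999, 0.051, 0.0, 0.0]
contact_force: [-1.5, -0.1, 5.0]
gripper_width: 8.9
grasp_force: 60.3
```

Contact came at TCP z ≈ 85.5, as predicted for the ledges. A quick sideways play test rules out a too-thin blank caught on one ledge.

>>> carry_out:
  motion:
    - [0,0,0,0,0,-2.5,-1]
    - [0,0,0,0,1,-2.5,-1]
    - [0,0,0,0,2,-2.5,-1]
    - [0,0,0,0,2,-2.5,-1]

```text
clock: 10.28
position: [519.0, 138.0, 86.4]
ee_rot: [0.999, 0.05, -0.0, -0.0]
contact_force: [-0.7, 3.6, -2.5]
gripper_width: 8.9
grasp_force: 59.3
```

>>> carry_out:
  motion:
    - [0,0,0,0,-1,0,-1]
    - [0,0,0,0,-2,0,-1]
    - [0,0,0,0,-3,0,-1]
    - [0,0,0,0,-4,0,-1]
    - [0,0,0,0,-4,0,-1]

```text
clock: 10.9
position: [518.8, 140.1, 86.8]
ee_rot: [0.999, 0.051, -0.0, 0.001]
contact_force: [3.1, -6.6, -0.8]
gripper_width: 8.5
grasp_force: 59.6
```

There is under 2 mm of play with a wall felt on both sides, so the fit is snug. I'll recentre and release just at the seat.

>>> carry_out:
  motion:
    - [0,0,0,0,1,0,-1]
    - [0,0,0,0,1.9,0,-1]
    - [0,0,0,0,1.9,1,-1]
    - [0,0,0,0,1.9,1,-1]

```text
clock: 11.4
position: [519.0, 139.8, 85.8]
ee_rot: [0.999, 0.051, 0.0, -0.0]
contact_force: [0.1, -1.3, 0.2]
gripper_width: 9.1
grasp_force: 59.6
```

>>> carry_out:
  motion:
    - [0,0,0,0,0,0,-0.7]
    - [0,0,0,0,0,0,-0.5]
    - [0,0,0,0,0,0,-0.4]
    - [0,0,0,0,0,0,-0.3]
    - [0,0,0,0,0,0,-0.3]

```text
clock: 12.02
position: [519.0, 139.7, 85.8]
ee_rot: [0.999, 0.051, 0.0, -0.0]
contact_force: [0.3, 0.7, 0.4]
gripper_width: 30.1
grasp_force: 0.0
```

```bash
python3 - <<'E'
from bench import *
from h import *
where()
E
```

```text
t 12.03 tcp [519.  139.7  85.8] xang 5.8 tilt 0.0 F [0.3 0.7 0.4] w 30.1 g 0.0
```

Released. I'll retract straight up, back off along −x so the wrist camera looks straight down on the slot, and check.

>>> carry_out:
  motion:
    - [0,0,0,0,0,-20,-0.3]
    - [0,0,0,0,0,-60,-0.3]
    - [0,0,0,0,0,-115,0]
    - [0,0,0,-36,0,-115,0]
    - [0,0,0,-72,0,-115,0]

```text
clock: 12.65
position: [446.7, 132.4, 201.4]
ee_rot: [0.999, 0.05, 0.001, -0.001]
contact_force: [-0.3, -0.0, 0.1]
gripper_width: 43.0
grasp_force: 0.0
```

>>> carry_out:
  motion:
    - [0,0,0,0,0,0,0]
    - [0,0,0,0,0,0,0]

```text
clock: 12.9
position: [447.9, 132.7, 201.2]
ee_rot: [0.999, 0.051, 0.001, -0.0]
contact_force: [0.3, 0.1, 0.7]
gripper_width: 42.1
grasp_force: 0.0
```

```bash
python3 - <<'E'
from bench import *
from h import *
where()
g=get_image("wrist");im=g["color"];t=get_image("top")["color"];s=get_image("scene")["color"]
a=cv2.resize(im[40:180,210:350],(400,400),interpolation=cv2.INTER_CUBIC)
c=cv2.resize(s[120:280,180:440],(800-400,246));d=cv2.resize(t[150:310,180:440],(400,246))
cv=np.zeros((492,800,3),np.uint8);cv[:400,:400]=a;cv[:246,400:]=c;cv[246:,400:]=d
cv2.imwrite("pics/fin.png",cv)
for b in blobs(im,"b",300,30):
    r=cv2.minAreaRect(b)
    if 240<r[0][0]<310:
        bx=cv2.boxPoints(r);P=cast(g,bx,60);print(P.mean(0).round(1),[np.linalg.norm(P[i]-P[i-1]).round(1) for i in(1,2)])
E
```

```text
t 12.9 tcp [447.9 132.7 201.2] xang 5.82 tilt 0.08 F [0.3 0.1 0.7] w 42.1 g 0.0
[517.2 138.7  60. ] [np.float64(50.5), np.float64(16.6)]
```

View pics/fin.png

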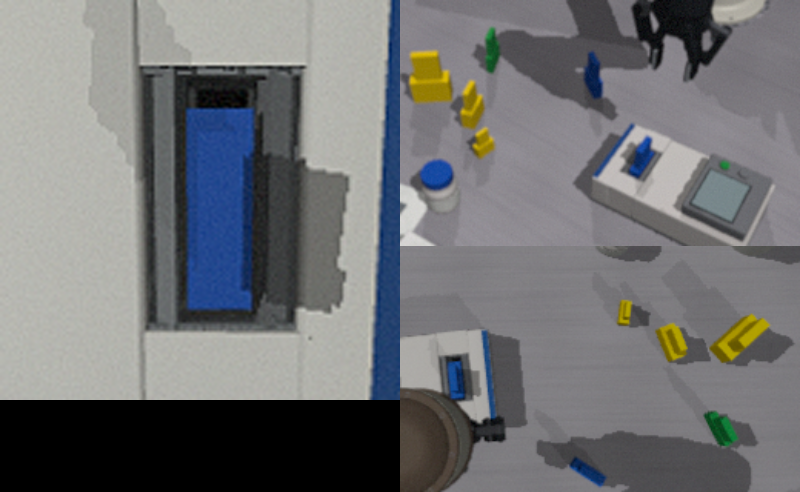

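The picture shows the blue blank upright in the slot. Cast at z = 60, its shoulders measure 50.5 × 16.6 mm, so they are flush, and it sits about 3 mm off centre along the slot (8 mm allowed). Green and the middle yellow still stand untouched and the gripper is clear, so I'll hand in.

```bash
python3 -c "
from bench import *
print(job_done())"
```

```text
the job is handed in; nothing more can be done
None
```

The blue middle blank is the one that fits: it slid in snugly and rests on the ledges with its shoulders flush, the green and yellow blanks stand untouched, and the job was handed in at about 13 s, with no verdict shown.

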